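Tip a valve block into the loading zone and push it home

ROBOT

A 7-joint arm with a two-finger parallel gripper is mounted at the origin on the work surface. World frame = base frame: x ahead of the robot, y to its left, z up, the work surface at z = 0. Lengths are in m, angles in rad, forces in N, time in s.
With the tool pointing down it reaches from about 0.4 to 0.875 m from the base axis. Payload 19.3 kg.
Tool frame: the origin (TCP) lies at the very end of the fingers, on their centre line; the grasp point (between the pads) lies 19 mm behind it (bot.pinch_z is the distance from the TCP to the grasp point, in m); y points along the fingers, x is the direction in which the jaws open and shut, and the axes are right-handed (so a half turn about y gives the same grasp; the last joint's range is limited). The gripper opens to 85 mm and grips with 20 to 120 N. Pads are 22 mm wide; open, the fingers measure 114 mm over their backs; the gripper's body (76 mm by 85 mm) begins 54 mm behind the grasp point. The pads swing forward as they close: fully open they stand 13 mm farther back than shut.
Start: joints at [1.216, 0.521, -0.036, 1.599, 0.021, 1.021, -0.113], TCP at [0.176, -0.6, 0.231] pointing down, gripper open.
Joint ranges: [-2.91, 2.91], [-0.3, 2.13], [-1.5, 1.42], [0.17, 2.43], [-1.26, 4.41], [0.16, 1.93], [-2.52, 2.52]. Speed limits (rad/s): [1.89, 1.89, 2.39, 2.39, 3.01, 3.01, 3.01].

INTERFACE

Orientations are given as [roll, pitch, yaw] about the fixed x, y, z axes, in that order (R = Rz(yaw) Ry(pitch) Rx(roll)).
In Python, from workcell import bot gives the robot as it stands. The module is installed in compiled form; this text tells all that it offers.
- The arm moves only by the tool arm_command, never from a script. Its argument "moves" is a list of rows, each an object of numbers: "rx", "ry", "rz": the turn, a rotation vector about the tool's x, y, z in rad; "x", "y", "z": the shift along the tool's x, y, z in cm; "gripper": the opening, from -1 (shut) to 1 (fully open). In form: [{"rx": .., "ry": .., "rz": .., "x": .., "y": .., "z": .., "gripper": ..}, ...]. A call has 1 to 5 rows; each row is the pose to reach, as a shift and turn from the pose commanded when the call began, along the tool's axes at that moment; what a row does not reach only later rows make up. A row lasts 1/12 s, in which the tool goes at most 41.7 mm and 7.16 degrees, less where a joint would pass 70% of its speed; a pose out of reach is approached as far as the arm can. A call with a gripper value outside its range is refused whole. The fingers move at their own pace and stop on an object; "squeeze" is the grip in N (left out, the last holds). Time passes only in rows, so rows that repeat a pose let the fingers close. It gives the time, the measured TCP pose, the force and the opening at its end, in the units of the state.
- bot.observe(): the state, without advancing time (a new reading comes with each control period).
- bot.grab_frame(name): name is "scene" or "top" or "wrist"; returns (picture, depth): 384x512x3 uint8, red, green, blue; 384x512 float32, m along the optical axis (not along the pixel's ray), 0 where there is no reading.
- bot.camera_model(name): a dict with "vfov" (degrees; the focal length in pixels is half the picture's height over the tangent of half this angle, whatever the lens; pixels are square), "cx", "cy" (the principal point, pixels), "extrinsics" (4x4, takes a point from camera to world coordinates); the wrist camera has in their place "mount" (4x4, takes a point from camera to tool coordinates, whose origin is the TCP and whose axes are the tool frame's). Camera axes: x right, y down, z forward; pixel columns grow to the right and rows downward; lengths in m; the calibration is good to about 2 mm. A picture is of the moment at which its call begins: read the wrist's pose just before it. camera_model takes no time and is no camera call.
- bot.job_done(): hands the job in, once; it reports no verdict.
Trained networks look in the newest picture that a camera, given by its name, has taken for a name from the list of things; names that differ only in an ending like _2 or _b are one class to them, and where a whole thing is asked for, a point or a joint stands for the part that bears it (a point fixed in the world has none). Each returns a list of dicts, best first, with "p" (0 to 1); they miss things now and then, are a little off and sometimes report something else, mostly with a low value. They report only what shows in the picture. A call takes as long as a camera call. They do not tell look-alikes from the thing itself.
- bot.spot_in(name, camera): "box" ([left, top, right, bottom] in pixels, round what is visible of it).
- bot.masks_of(name, camera): "mask" (384x512 bool, what is visible of it) and "box" ([left, top, right, bottom] in pixels, round what is visible of it).
The state is a dict: "clock": time; "qpos": joint angles; "qd": joint speeds; "joint_efforts": joint torques, N m; "position": TCP position; "tool_rot": TCP orientation; "force": force on the tool from outside, world axes, zero at the start; "moment": the same for the moment, N m; "grip_width": finger opening in m.
Only numpy, scipy, OpenCV 4.12 (cv2) and the standard library are available. Lean on these libraries where they do the work, as an engineer would, in place of code of your own. Each camera call takes 0.05 s, during which the arm holds its last target.

TASK

Tip the standing aluminium block over with a push near its top, from where it stands, so that it falls towards the steel stop bar and lies flat inside the white outline on the loading plate. Once it has come to rest there, push its near end along the plate until its far end sits flush against the stop bar, still inside the outline, and move clear. Only push it, never lift or carry it, and leave the three loose things beside the plate alone.

Things in the scene. Friction and masses are not known exactly. Their poses are not given: they have to be found in the camera images.
- plate: fixed dark steel plate on the bench, x -175 to +115 mm, y -70 to +70 mm in its frame, top 8 mm above the bench. Origin: bench level, under the middle of the white outlined zone; x points along the plate to the stop bar, z up. The zone is 150 mm long (x -75 to +75) and 80 mm wide (y -40 to +40), bounded by flush painted lines on three sides and the stop bar on the fourth
- stop_face (a point): middle of the flat face of the stop bar that looks at the zone, at plate x = +75 mm, 23 mm above the bench. The bar is a fixed bright steel block, 24 mm thick (away from the zone), 100 mm wide, 28 mm above the plate, with two screw heads 6 mm high on top
- block: loose aluminium valve block with dark port holes, 30 (its x) x 44 (y) x 100 mm (z), about 0.36 kg; starts standing on the plate astride the white line opposite the stop bar, its x roughly towards the bar. Origin: middle of the end face it stands on; z runs to its top end. Pushed near the top it does not slide but tips about its bottom edge on the bar's side
- block_middle (a point): centre of the valve block, 50 mm along its z from the origin
- block_top (a point): middle of the valve block's end face that is the top at the start, 100 mm along its z from the origin; the end that finally meets the stop bar
- bar_end: bystander: loose steel round-bar offcut standing upright on the bench beside the plate, 26 mm diameter, 60 mm tall; origin at the centre of its underside
- bushing: bystander: loose brass bushing standing on the bench beside the plate, 42 mm outside and 24 mm inside diameter, 34 mm tall; origin at the centre of its underside
- spanner: bystander: loose steel spanner lying on the bench on the other side of the plate, 170 mm long along its x; origin under its middle
Mind the look-alikes: they are no part of the job. Of the things that look like the block, the largest one is meant.

How it is judged:
On the way, in this order (a step that is already met when the one before it is completed fails the run):
1. the block has been tipped over and has come to rest lying flat inside the outline, its top end towards the stop bar and still at least 5 mm from it (angle between the x axis of block and the z axis of plate, either way round below 0.08 rad and y of block_middle in the frame of plate between -0.018 and 0.018 m and x of block in the frame of plate above -0.078 m and angle between the z axis of block and the x axis of plate, either way round below 0.25 rad and x of block_top in the frame of plate between -0.02 and 0.07 m and linear speed of block below 0.02 m/s), for 0.1 s.
2. the block sits flush against the stop bar (angle between the x axis of block and the z axis of plate, either way round below 0.08 rad and y of block_middle in the frame of plate between -0.018 and 0.018 m and x of block in the frame of plate above -0.078 m and angle between the z axis of block and the x axis of plate, either way round below 0.06 rad and x of block_top in the frame of plate between 0.072 and 0.078 m), for 0.1 s.
At the end, for the whole second after the job is handed in: the block lies flat on the plate (within 0.08 rad), square to the stop bar (0.06 rad), its original top end within 3 mm of the bar's face, its middle within 18 mm of the zone's centre line and its foot end no more than 3 mm over the white line, at rest, with the robot clear of it (all of step 2 and linear speed of block below 0.01 m/s); the robot touches nothing.
It fails at once if the block is lifted or carried (height (world z) of block_middle above 0.085 m or (angle between block's own z axis and vertical above 1.3 rad and height (world z) of block_middle above 0.048 m)).
It fails at once if the block is shoved along more than 30 mm while still standing (angle between block's own z axis and vertical below 0.15 rad and distance of block from where it was at the start of the episode above 0.03 m).
It fails at once if the bar offcut is moved more than 15 mm or knocked over (distance of bar_end from where it was at the start of the episode above 0.015 m or angle between bar_end's own z axis and vertical above 0.5 rad).
It fails at once if the bushing is moved more than 15 mm or knocked over (distance of bushing from where it was at the start of the episode above 0.015 m or angle between bushing's own z axis and vertical above 0.5 rad).
It fails at once if the spanner is moved more than 15 mm (distance of spanner from where it was at the start of the episode above 0.015 m).
It also fails if it takes over 45 s, if anything falls off the work surface, if the arm or the gripper's body presses on something with over 40 N, if the wrist force passes 120 N, or if a joint passes its speed limit or range.

## Working session

There is one attempt and no reset: what is moved stays moved. The work goes in short steps, Python scripts to look and compute and a tool call to move; the robot and the scene stay as the last step left them, time stands still between calls to the robot, and variables do not carry over. Pictures are saved under pics/ and viewed, and the job is handed in when it is done.

Besides the shell and the picture viewer there is one more tool, called after ">>>" as name([rows], argument=value, ...), one row to a line, values as JSON. arm_command: Moves the arm, as the interface text tells. Its arguments: {"type":"object","properties":{"moves":{"type":"array"},"squeeze":{"type":"number"}},"required":["moves"]}

```bash
mkdir -p pics; python3 - <<'E'
from workcell import bot
import cv2
print(bot.observe())
for n in ["scene","top"]:
    m=bot.camera_model(n); print(n,m)
    p,d=bot.grab_frame(n)
    cv2.imwrite(f"pics/{n}0.png",p[:,:,::-1])
    import numpy as np
    np.save(f"{n}0.npy",d)
    for t in ["block","plate","bar_end","bushing","spanner"]:
        print(t,[(round(r['p'],2),[round(float(v)) for v in r['box']]) for r in bot.spot_in(t,n)])
E
```

```text
{'clock': 0.0, 'qpos': array([ 1.21582624,  0.52199714, -0.03633974,  1.59997774,  0.02120074,
        1.02111065, -0.11276199]), 'qd': array([-1.97078813e-03,  1.98181753e-05,  6.21529962e-04, -6.13643785e-04,
        2.14225297e-03,  1.14003463e-04,  1.26318396e-03]), 'joint_efforts': array([-5.59134660e-04, -9.27121067e+01,  1.98022798e+00, -3.69944143e+01,
        1.79720821e-02,  8.08005687e-03, -5.77806850e-05]), 'position': array([ 0.17546581, -0.5995238 ,  0.23074695]), 'tool_rot': array([-1.57086973e+00,  1.10542509e-03, -1.28598770e+00]), 'force': array([-0.34138658, -0.03835677, -0.65026184]), 'moment': array([-0.01773378,  0.03309234,  0.04841217]), 'grip_width': 0.08505658567456507}
scene {'vfov': 43.93706115670771, 'cx': 260.5590934441476, 'cy': 185.16732458734214, 'extrinsics': array([[-0.71127956,  0.5881996 , -0.38484102,  0.90413983],
       [ 0.70288447,  0.59977792, -0.38238706,  0.37572929],
       [ 0.00589923, -0.54248288, -0.84004615,  0.77175557],
       [ 0.        ,  0.        ,  0.        ,  1.        ]])}
block [(0.92, [277, 141, 302, 189]), (0.81, [196, 
[... 279 characters left out ...]
3, 247])]
top {'vfov': 42.752468870637145, 'cx': 267.40539461365387, 'cy': 192.43840341952819, 'extrinsics': array([[ 9.60422442e-04, -9.89069530e-01,  1.47446744e-01,
         4.65454875e-01],
       [-9.99970398e-01, -2.07553034e-03, -7.40911444e-03,
         7.24816767e-02],
       [ 7.63415953e-03, -1.47435264e-01, -9.89042245e-01,
         8.50824860e-01],
       [ 0.00000000e+00,  0.00000000e+00,  0.00000000e+00,
         1.00000000e+00]])}
block [(0.96, [376, 156, 407, 181]), (0.91, [383, 209, 408, 229]), (0.67, [258, 220, 294, 253])]
plate [(0.7, [173, 138, 346, 309])]
bar_end [(0.52, [152, 239, 175, 256])]
bushing [(0.72, [190, 274, 216, 302])]
spanner [(0.61, [264, 125, 349, 191])]
```

View pictures.

View pics/scene0.png

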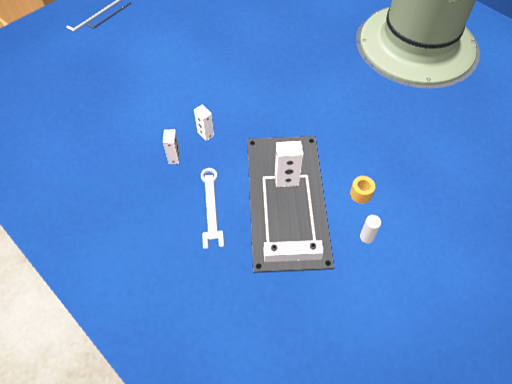

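View pics/top0.png

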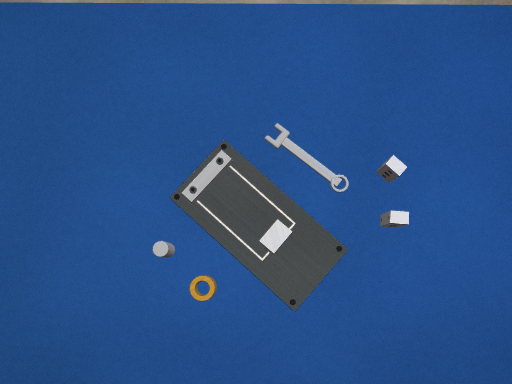

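```bash
cat > h.py <<'E'
import numpy as np, cv2
from workcell import bot
def K(m):
    f=192/np.tan(np.radians(m['vfov'])/2); return f,m['cx'],m['cy']
def cloud(d,m,T=None):
    f,cx,cy=K(m); v,u=np.mgrid[0:384,0:512].astype(float)
    P=np.stack([(u-cx)/f*d,(v-cy)/f*d,d],-1)
    T=m['extrinsics'] if T is None else T
    return P@T[:3,:3].T+T[:3,3]
def ray(uv,z,m,T=None):
    f,cx,cy=K(m); T=m['extrinsics'] if T is None else T
    uv=np.atleast_2d(uv).astype(float)
    r=np.c_[(uv[:,0]-cx)/f,(uv[:,1]-cy)/f,np.ones(len(uv))]@T[:3,:3].T
    s=(z-T[2,3])/r[:,2]; return T[:3,3]+r*s[:,None]
E
python3 - <<'E'
from h import *
for n in ["scene","top"]:
    m=bot.camera_model(n); img=cv2.imread(f"pics/{n}0.png"); d=np.load(f"{n}0.npy")
    W=cloud(d,m); z=W[...,2]
    hsv=cv2.cvtColor(img,cv2.COLOR_BGR2HSV)
    print(n,"bench z",np.median(z[(hsv[...,1]>150)&(hsv[...,0]>100)&(d>0)]))
    box=[246,135,332,275] if n=="scene" else [173,138,346,309]
    B=np.zeros(z.shape,bool); B[box[1]-4:box[3]+5,box[0]-4:box[2]+5]=1
    non=B&(hsv[...,1]<110)&(d>0)
    k,l,s,c=cv2.connectedComponentsWithStats(non.astype(np.uint8))
    i=1+np.argmax(s[1:,4]); non=l==i
    dark=non&(hsv[...,2]<110)
    print("plate z",np.median(z[dark]), s[i])
    # plate rect by projecting pixels at z=.008
    low=non&(z<0.018)
    vv,uu=np.nonzero(low); P=ray(np.c_[uu,vv],0.008,m)
    r=cv2.minAreaRect((P[:,:2]*1000).astype(np.float32)); print("plate rect",r)
    # stop bar top & block top
    for nm,zz in [("bar",(0.030,0.04)),("blocktop",(0.1,0.115))]:
        q=B&(z>zz[0])&(z<zz[1])&(d>0)&(hsv[...,2]>140)
        k2,l2,s2,c2=cv2.connectedComponentsWithStats(q.astype(np.uint8))
        j=1+np.argmax(s2[1:,4]); q=l2==j
        print(nm,s2[j],np.median(z[q]),cv2.minAreaRect((W[q][:,:2]*1000).astype(np.float32)))
    for t in ["bar_end","bushing","spanner","block"]:
        pass
E
```

```text
scene bench z 0.0002936574331679487
plate z 0.009116165864707981 [ 247  136   87  137 9939]
plate rect ((539.0477294921875, 82.26165008544922), (291.2032470703125, 139.34439086914062), 48.21236801147461)
bar [264 241  59  17 759] 0.03617539857115393 ((617.00439453125, 169.43307495117188), (25.651138305664062, 99.57386779785156), 48.281063079833984)
blocktop [276 142  27  18 417] 0.10796238624945054 ((511.6170349121094, 55.38274383544922), (31.077486038208008, 44.42033386230469), 51.16695022583008)
top bench z -0.00016620379263831975
plate z 0.007840270230097257 [  170   140   178   172 13515]
plate rect ((537.8569946289062, 82.38615417480469), (288.9490966796875, 139.2625732421875), 48.20035171508789)
bar [182 150  49  52 693] 0.03588304848354085 ((616.2415771484375, 169.62179565429688), (23.70025634765625, 99.07411193847656), 48.3298454284668)
blocktop [259 219  33  34 557] 0.10775613018616725 ((510.14111328125, 54.8439826965332), (29.510515213012695, 43.33246612548828), 49.65485763549805)
```

```bash
cat >> h.py <<'E'
from scipy.spatial.transform import Rotation as Ro
TH=np.radians(48.2); O=np.array([.5584,.1047,0]); E1=np.array([np.cos(TH),np.sin(TH),0]); E2=np.array([-np.sin(TH),np.cos(TH),0])
def p2w(x,y,z): return O+x*E1+y*E2+np.array([0,0,z])
def w2p(P): P=np.asarray(P)-O; return np.stack([P@E1,P@E2,P[...,2]],-1)
def go(target,yaw=None):
    s=bot.observe(); R=Ro.from_euler('xyz',s['tool_rot']).as_matrix()
    print("t",s['clock'],"pos",s['position'].round(4),"plate",w2p(s['position']).round(4),"rot",s['tool_rot'].round(3),"F",s['force'].round(1),"grip",round(s['grip_width'],4))
    print("shift cm",(R.T@(target-s['position'])*100).round(2))
    # tool z horizontal at angle TH
    Rt=np.stack([np.cross([0,0,-1],E1),[0,0,-1],E1],1)
    print("turn",Ro.from_matrix(R.T@Rt).as_rotvec().round(4))
E
python3 - <<'E'
from h import *
go(np.array([.42,-.35,.2])); go(p2w(-.12,.0024,.2))
print(bot.camera_model("wrist")["mount"].round(3))
m=bot.camera_model("top")
for n,uv in dict(bar_end=(163,248),bushing=(203,288),sp1=(340,183),sp2=(280,135),la1=(395,168),la2=(397,218)).items(): print(n,ray(uv,.02,m).round(3),w2p(ray(uv,.02,m)).round(3))
E
```

```text
t 0.6 pos [ 0.1756 -0.5998  0.2313] plate [-0.7804 -0.1842  0.2313] rot [-1.571 -0.    -1.286] F [ 0.6 -0.9 -0.5] grip 0.0856
shift cm [-17.11   3.13  30.48]
turn [ 0.     -0.5565  0.    ]
t 0.6 pos [ 0.1756 -0.5998  0.2313] plate [-0.7804 -0.1842  0.2313] rot [-1.571 -0.    -1.286] F [ 0.6 -0.9 -0.5] grip 0.0856
shift cm [-50.73   3.13  46.22]
turn [ 0.     -0.5565  0.    ]
[[ 1.    -0.001 -0.    -0.   ]
 [ 0.    -0.287  0.958 -0.142]
 [-0.001 -0.958 -0.287  0.073]
 [ 0.     0.     0.     1.   ]]
bar_end [[0.494 0.242 0.02 ]] [[0.06  0.139 0.02 ]]
bushing [[0.428 0.173 0.02 ]] [[-0.036  0.143  0.02 ]]
sp1 [[ 0.606 -0.059  0.02 ]] [[-0.09  -0.144  0.02 ]]
sp2 [[0.691 0.044 0.02 ]] [[ 0.043 -0.139  0.02 ]]
la1 [[ 0.632 -0.154  0.02 ]] [[-0.144 -0.228  0.02 ]]
la2 [[ 0.546 -0.154  0.02 ]] [[-0.202 -0.163  0.02 ]]
```

>>> arm_command([
  {"x": -2,"z": 3.5,"gripper": -1},
  {"x": -4,"z": 7,"gripper": -1},
  {"x": -6,"z": 10.5,"gripper": -1},
  {"x": -8,"z": 14,"gripper": -1},
  {"x": -10,"z": 17.5,"gripper": -1},
])

```text
invalid input at $.moves[0]: expected keys rx, ry, rz, x, y, z, gripper
```

>>> arm_command([
  {"rx": 0,"ry": -0.1,"rz": 0,"x": -2,"y": 0,"z": 3.5,"gripper": -1},
  {"rx": 0,"ry": -0.2,"rz": 0,"x": -4,"y": 0,"z": 7,"gripper": -1},
  {"rx": 0,"ry": -0.3,"rz": 0,"x": -6,"y": 0,"z": 10.5,"gripper": -1},
  {"rx": 0,"ry": -0.4,"rz": 0,"x": -8,"y": 0,"z": 14,"gripper": -1},
  {"rx": 0,"ry": -0.5,"rz": 0,"x": -10,"y": 0,"z": 17.5,"gripper": -1},
])

```text
clock: 1.02
position: [0.3164, -0.4532, 0.2315]
tool_rot: [-1.571, -0.0, -0.781]
force: [1.0, 0.1, 0.1]
grip_width: 0.0253
```

```bash
python3 - <<'E'
from h import *
go(np.array([.42,-.35,.2])); go(p2w(-.12,.0024,.2))
E
```

```text
t 1.0167 pos [ 0.3164 -0.4532  0.2315] plate [-0.5772 -0.1915  0.2315] rot [-1.571 -0.    -0.781] F [1.  0.1 0.1] grip 0.0253
shift cm [ 0.09  3.15 14.62]
turn [ 0.0002 -0.0518  0.0004]
t 1.0167 pos [ 0.3164 -0.4532  0.2315] plate [-0.5772 -0.1915  0.2315] rot [-1.571 -0.    -0.781] F [1.  0.1 0.1] grip 0.0253
shift cm [-21.73   3.13  44.65]
turn [ 0.0002 -0.0518  0.0004]
```

>>> arm_command([
  {"rx": 0,"ry": 0,"rz": 0,"x": -1.5,"y": 0,"z": 3.7,"gripper": -1},
  {"rx": 0,"ry": 0,"rz": 0,"x": -3,"y": 0,"z": 7.4,"gripper": -1},
  {"rx": 0,"ry": 0,"rz": 0,"x": -5,"y": 0,"z": 11,"gripper": -1},
  {"rx": 0,"ry": -0.03,"rz": 0,"x": -7,"y": 0,"z": 14.5,"gripper": -1},
  {"rx": 0,"ry": -0.05,"rz": 0,"x": -9,"y": 0,"z": 18,"gripper": -1},
])

```text
clock: 1.43
position: [0.3794, -0.262, 0.2315]
tool_rot: [-1.571, -0.0, -0.735]
force: [2.2, -1.3, -0.6]
grip_width: -0.0002
```

```bash
python3 - <<'E'
from h import *
go(p2w(-.12,.0024,.2))
E
```

```text
t 1.4333 pos [ 0.3794 -0.262   0.2315] plate [-0.3927 -0.1109  0.2315] rot [-1.571 -0.    -0.735] F [ 2.2 -1.3 -0.6] grip -0.0002
shift cm [-11.47   3.14  27.21]
turn [ 0.0001 -0.0051  0.0005]
```

>>> arm_command([
  {"rx": 0,"ry": 0,"rz": 0,"x": -1.6,"y": 0,"z": 3.5,"gripper": -1},
  {"rx": 0,"ry": 0,"rz": 0,"x": -3.2,"y": 0,"z": 7,"gripper": -1},
  {"rx": 0,"ry": -0.005,"rz": 0,"x": -4.8,"y": 0,"z": 10.5,"gripper": -1},
  {"rx": 0,"ry": -0.005,"rz": 0,"x": -6.4,"y": 0,"z": 14,"gripper": -1},
  {"rx": 0,"ry": -0.005,"rz": 0,"x": -8,"y": 0,"z": 17.5,"gripper": -1},
])

```text
clock: 1.85
position: [0.4376, -0.0786, 0.2316]
tool_rot: [-1.571, -0.001, -0.731]
force: [1.0, -0.3, 0.4]
grip_width: 0.0001
```

```bash
python3 - <<'E'
from h import *
go(p2w(-.13,.0024,.2))
E
```

```text
t 1.85 pos [ 0.4376 -0.0786  0.2316] plate [-0.2172 -0.0322  0.2316] rot [-1.571e+00 -1.000e-03 -7.310e-01] F [ 1.  -0.3  0.4] grip 0.0001
shift cm [-3.47  3.16  8.71]
turn [-0.0002 -0.0016  0.0007]
```

>>> arm_command([
  {"rx": 0,"ry": 0,"rz": 0,"x": -1.2,"y": 0,"z": 3,"gripper": -1},
  {"rx": 0,"ry": 0,"rz": 0,"x": -2.5,"y": 1,"z": 6,"gripper": -1},
  {"rx": 0,"ry": 0,"rz": 0,"x": -3.5,"y": 3,"z": 8.7,"gripper": -1},
  {"rx": 0,"ry": 0,"rz": 0,"x": -3.5,"y": 6,"z": 8.7,"gripper": -1},
  {"rx": 0,"ry": 0,"rz": 0,"x": -3.5,"y": 9,"z": 8.7,"gripper": -1},
])

```text
clock: 2.27
position: [0.4702, 0.0096, 0.1407]
tool_rot: [-1.569, -0.001, -0.728]
force: [1.2, -1.0, -0.5]
grip_width: -0.0001
```

```bash
python3 - <<'E'
from h import *
go(p2w(-.13,.0024,.092))
for n in ["scene","wrist"]:
    p,d=bot.grab_frame(n); cv2.imwrite(f"pics/{n}1.png",p[:,:,::-1])
go(p2w(-.13,.0024,.092))
E
```

```text
t 2.2667 pos [0.4702 0.0096 0.1407] plate [-0.1297  0.0023  0.1407] rot [-1.569e+00 -1.000e-03 -7.280e-01] F [ 1.2 -1.  -0.5] grip -0.0001
shift cm [-0.01  4.87 -0.04]
turn [-0.002   0.0013  0.001 ]
t 2.3667 pos [0.4674 0.0079 0.1383] plate [-0.1328  0.0034  0.1383] rot [-1.575  0.004 -0.73 ] F [ 0.1 -0.1  1.2] grip 0.0001
shift cm [0.12 4.63 0.3 ]
turn [ 0.0039 -0.0004 -0.0043]
```

View pics/scene1.png

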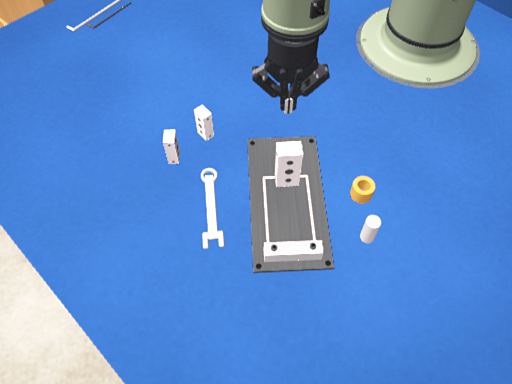

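View pics/wrist1.png

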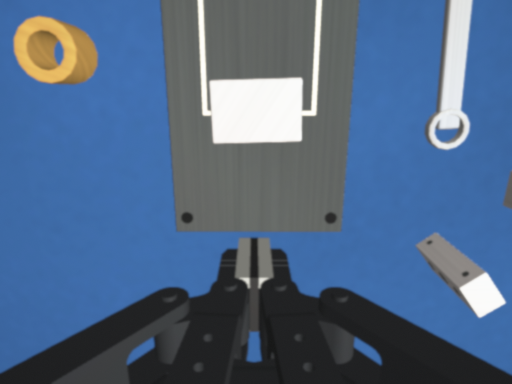

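>>> arm_command([
  {"rx": 0,"ry": 0,"rz": 0,"x": 0,"y": 2.5,"z": 0,"gripper": -1},
  {"rx": 0,"ry": 0,"rz": 0,"x": 0,"y": 4.8,"z": 0.5,"gripper": -1},
  {"rx": 0,"ry": 0,"rz": 0,"x": 0,"y": 4.8,"z": 1.5,"gripper": -1},
  {"rx": 0,"ry": 0,"rz": 0,"x": 0,"y": 4.8,"z": 2.2,"gripper": -1},
  {"rx": 0,"ry": 0,"rz": 0,"x": 0,"y": 4.8,"z": 2.2,"gripper": -1},
])

```text
clock: 2.78
position: [0.4861, 0.0257, 0.0952]
tool_rot: [-1.568, -0.001, -0.73]
force: [0.1, 0.2, 0.4]
grip_width: -0.0001
```

```bash
python3 - <<'E'
from h import *
go(p2w(-.10,.0024,.092))
E
```

```text
t 2.7833 pos [0.4861 0.0257 0.0952] plate [-0.1071  0.0012  0.0952] rot [-1.568e+00 -1.000e-03 -7.300e-01] F [0.1 0.2 0.4] grip -0.0001
shift cm [-0.12  0.33  0.71]
turn [-0.0025 -0.0005  0.0013]
```

>>> arm_command([
  {"rx": 0,"ry": 0,"rz": 0,"x": -0.1,"y": 0.2,"z": 0.5,"gripper": -1},
  {"rx": 0,"ry": 0,"rz": 0,"x": -0.1,"y": 0.2,"z": 0.9,"gripper": -1},
  {"rx": 0,"ry": 0,"rz": 0,"x": -0.1,"y": 0.2,"z": 1.3,"gripper": -1},
  {"rx": 0,"ry": 0,"rz": 0,"x": -0.1,"y": 0.2,"z": 1.7,"gripper": -1},
  {"rx": 0,"ry": 0,"rz": 0,"x": -0.1,"y": 0.2,"z": 2.1,"gripper": -1},
])

```text
clock: 3.2
position: [0.4977, 0.0406, 0.0916]
tool_rot: [-1.571, -0.0, -0.731]
force: [0.7, 0.1, -0.0]
grip_width: 0.0003
```

```bash
python3 - <<'E'
from h import *
go(p2w(-.07,.0024,.092))
p,d=bot.grab_frame("scene"); cv2.imwrite(f"pics/s2.png",cv2.resize(p[80:280,150:400,::-1],None,fx=3,fy=3))
E
```

```text
t 3.2 pos [0.4977 0.0406 0.0916] plate [-0.0883  0.0025  0.0916] rot [-1.571 -0.    -0.731] F [ 0.7  0.1 -0. ] grip 0.0003
shift cm [ 0.01 -0.04  1.83]
turn [-0.0001 -0.0016  0.0003]
```

View pics/s2.png

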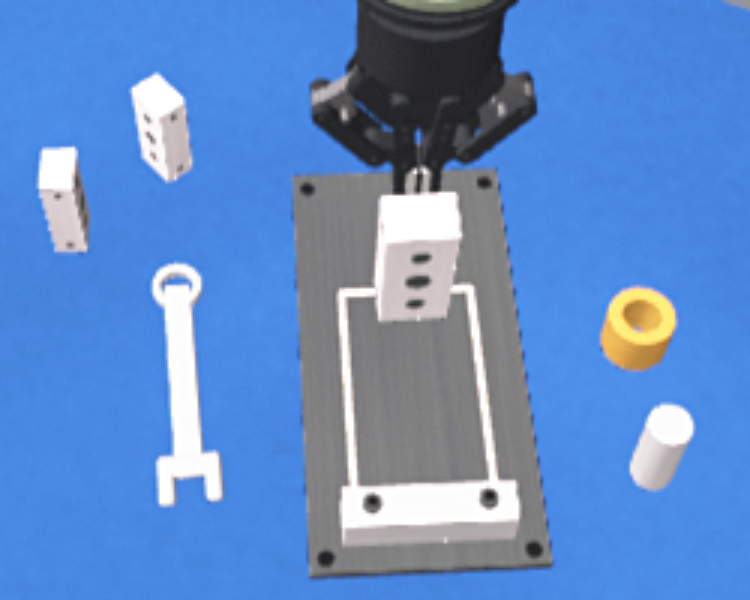

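The finger is at the back of the block (about 418,185 in the crop), and the block is beginning to lean, its foot unchanged. I'll keep pushing slowly.

>>> arm_command([
  {"rx": 0,"ry": 0,"rz": 0,"x": 0,"y": 0,"z": 0.4,"gripper": -1},
  {"rx": 0,"ry": 0,"rz": 0,"x": 0,"y": 0,"z": 0.8,"gripper": -1},
  {"rx": 0,"ry": 0,"rz": 0,"x": 0,"y": 0,"z": 1.2,"gripper": -1},
  {"rx": 0,"ry": 0,"rz": 0,"x": 0,"y": 0,"z": 1.5,"gripper": -1},
  {"rx": 0,"ry": 0,"rz": 0,"x": 0,"y": 0,"z": 1.8,"gripper": -1},
])

```text
clock: 3.67
position: [0.5097, 0.0541, 0.0913]
tool_rot: [-1.571, 0.0, -0.731]
force: [-0.6, -0.0, -0.4]
grip_width: 0.0002
```

```bash
python3 - <<'E'
from h import *
go(p2w(-.07,.0024,.092))
p,d=bot.grab_frame("scene"); cv2.imwrite(f"pics/s3.png",cv2.resize(p[80:280,150:400,::-1],None,fx=3,fy=3))
E
```

```text
t 3.6667 pos [0.5097 0.0541 0.0913] plate [-0.0702  0.0026  0.0913] rot [-1.571  0.    -0.731] F [-0.6 -0.  -0.4] grip 0.0002
shift cm [ 0.02 -0.07  0.02]
turn [-0.0001 -0.0014 -0.    ]
```

View pics/s3.png

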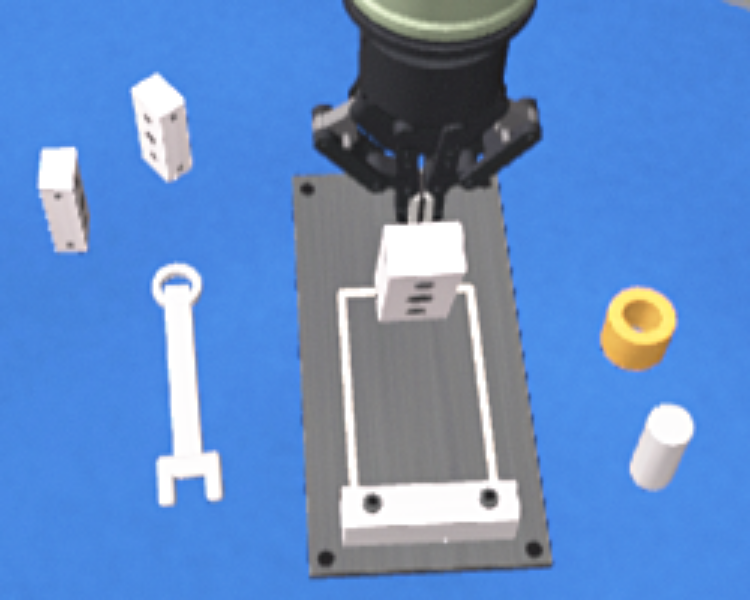

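The block is leaning near its balance point, its foot edge still at crop row 318.

>>> arm_command([
  {"rx": 0,"ry": 0,"rz": 0,"x": 0,"y": 0,"z": 0.3,"gripper": -1},
  {"rx": 0,"ry": 0,"rz": 0,"x": 0,"y": 0,"z": 0.6,"gripper": -1},
  {"rx": 0,"ry": 0,"rz": 0,"x": 0,"y": 0,"z": 0.9,"gripper": -1},
  {"rx": 0,"ry": 0,"rz": 0,"x": 0,"y": 0,"z": 1.1,"gripper": -1},
  {"rx": 0,"ry": 0,"rz": 0,"x": 0,"y": 0,"z": 1.1,"gripper": -1},
])

```text
clock: 4.13
position: [0.517, 0.0624, 0.0913]
tool_rot: [-1.571, 0.0, -0.731]
force: [0.3, 0.5, 0.4]
grip_width: 0.0002
```

```bash
python3 - <<'E'
from h import *
go(p2w(-.07,.0024,.092))
p,d=bot.grab_frame("scene"); cv2.imwrite(f"pics/s4.png",cv2.resize(p[80:280,150:400,::-1],None,fx=3,fy=3))
E
```

```text
t 4.1333 pos [0.517  0.0624 0.0913] plate [-0.0591  0.0027  0.0913] rot [-1.571  0.    -0.731] F [0.3 0.5 0.4] grip 0.0002
shift cm [ 0.03 -0.07 -1.09]
turn [-0.0003 -0.0012 -0.0001]
```

View pics/s4.png

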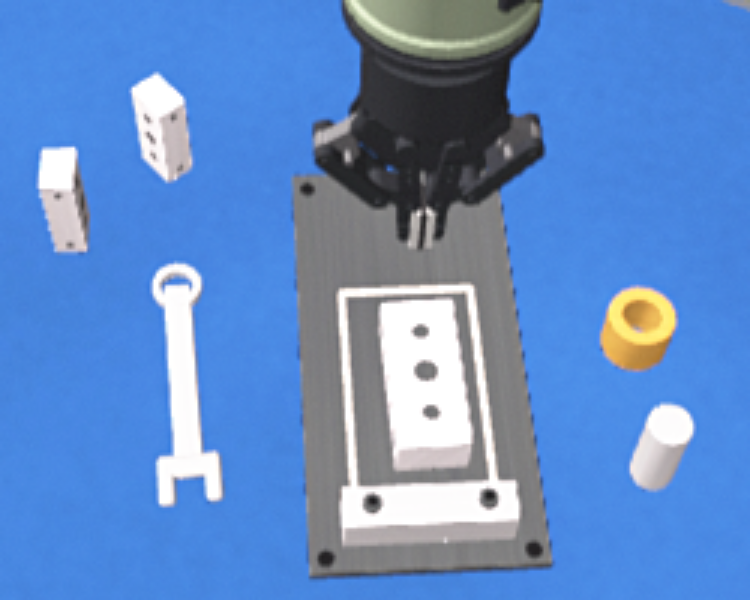

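The block now lies flat (crop 380–470, 300–468) inside the outline, short of the bar. I'll retreat and measure.

>>> arm_command([
  {"rx": 0,"ry": 0,"rz": 0,"x": 0,"y": 0,"z": -1.5,"gripper": -1},
  {"rx": 0,"ry": 0,"rz": 0,"x": 0,"y": 0,"z": -3,"gripper": -1},
  {"rx": 0,"ry": 0,"rz": 0,"x": 0,"y": 0,"z": -4.5,"gripper": -1},
  {"rx": 0,"ry": 0,"rz": 0,"x": 0,"y": 0,"z": -4.5,"gripper": -1},
])

```text
clock: 4.52
position: [0.4849, 0.0261, 0.0911]
tool_rot: [-1.573, 0.0, -0.733]
force: [0.4, -0.7, 0.2]
grip_width: -0.0
```

```bash
cat > meas.py <<'E'
from h import *
import sys
go(p2w(-.095,.0024,.024))
for n in ["scene","top"]:
    m=bot.camera_model(n); p,d=bot.grab_frame(n); cv2.imwrite(f"pics/{n}_{sys.argv[1]}.png",p[:,:,::-1])
    W=cloud(d,m); Q=w2p(W); hsv=cv2.cvtColor(p,cv2.COLOR_RGB2HSV)
    q=(np.abs(Q[...,1])<.045)&(Q[...,0]>-.09)&(Q[...,0]<.0735)&(Q[...,2]>.033)&(Q[...,2]<.045)&(d>0)
    k,l,s,c=cv2.connectedComponentsWithStats(q.astype(np.uint8)); j=1+np.argmax(s[1:,4]); q=l==j
    z=np.median(Q[q][:,2]); r=cv2.minAreaRect((Q[q][:,:2]*1000).astype(np.float32))
    A=np.c_[Q[q][:,:2],np.ones(q.sum())]; co=np.linalg.lstsq(A,Q[q][:,2],rcond=None)[0]
    print(n,"n",q.sum(),"z",z.round(4),r,"tilt",co[:2].round(3))
    print(cv2.boxPoints(r).round(1).tolist())
E
python3 meas.py a
```

```text
t 4.5167 pos [0.4849 0.0261 0.0911] plate [-0.1076  0.0024  0.0911] rot [-1.573  0.    -0.733] F [ 0.4 -0.7  0.2] grip -0.0
shift cm [0.   6.71 1.27]
turn [ 0.0022 -0.0034 -0.0003]
scene n 1217 z 0.0383 ((1.4996490478515625, 3.9143505096435547), (101.94017028808594, 44.43269729614258), 1.801466941833496) tilt [-0.003  0.   ]
[[-50.099998474121094, 24.5], [-48.70000076293945, -19.899999618530273], [53.099998474121094, -16.700000762939453], [51.70000076293945, 27.700000762939453]]
top n 730 z 0.0378 ((19.56885528564453, 5.358148574829102), (63.67103576660156, 44.102027893066406), 1.2179725170135498) tilt [-0.004 -0.003]
[[-12.699999809265137, 26.700000762939453], [-11.800000190734863, -17.399999618530273], [51.900001525878906, -16.0], [50.900001525878906, 28.100000381469727]]
```

>>> arm_command([
  {"rx": 0,"ry": 0,"rz": 0,"x": 0,"y": 2.5,"z": 0,"gripper": -1},
  {"rx": 0,"ry": 0,"rz": 0,"x": -0.1,"y": 5,"z": 0,"gripper": -1},
  {"rx": 0,"ry": 0,"rz": 0,"x": -0.1,"y": 7,"z": 0.5,"gripper": -1},
  {"rx": 0,"ry": 0,"rz": 0,"x": -0.1,"y": 7,"z": 1.3,"gripper": -1},
  {"rx": 0,"ry": 0,"rz": 0,"x": -0.1,"y": 7,"z": 1.3,"gripper": -1},
])

```text
clock: 5.03
position: [0.4956, 0.0409, 0.0211]
tool_rot: [-1.57, 0.001, -0.729]
force: [-0.2, 1.1, 0.6]
grip_width: 0.0002
```

```bash
python3 - <<'E'
from h import *
go(p2w(-.036,.0035,.021))
E
```

```text
t 5.0333 pos [0.4956 0.0409 0.0211] plate [-0.0895  0.0043  0.0211] rot [-1.57e+00  1.00e-03 -7.29e-01] F [-0.2  1.1  0.6] grip 0.0002
shift cm [0.08 0.02 5.35]
turn [-0.0004  0.0003 -0.0009]
```

>>> arm_command([
  {"rx": 0,"ry": 0,"rz": 0,"x": 0.1,"y": 0,"z": 1.2,"gripper": -1},
  {"rx": 0,"ry": 0,"rz": 0,"x": 0.1,"y": 0,"z": 2.3,"gripper": -1},
  {"rx": 0,"ry": 0,"rz": 0,"x": 0.1,"y": 0,"z": 2.8,"gripper": -1},
  {"rx": 0,"ry": 0,"rz": 0,"x": 0.1,"y": 0,"z": 3.2,"gripper": -1},
  {"rx": 0,"ry": 0,"rz": 0,"x": 0.1,"y": 0,"z": 3.6,"gripper": -1},
])

```text
clock: 5.45
position: [0.5195, 0.0649, 0.0217]
tool_rot: [-1.571, -0.0, -0.731]
force: [-2.1, -2.8, 2.4]
grip_width: 0.0
```

>>> arm_command([
  {"rx": 0,"ry": 0,"rz": 0,"x": 0,"y": 0,"z": 0.3,"gripper": -1},
  {"rx": 0,"ry": 0,"rz": 0,"x": 0,"y": 0,"z": 0.6,"gripper": -1},
  {"rx": 0,"ry": 0,"rz": 0,"x": 0,"y": 0,"z": 0.9,"gripper": -1},
  {"rx": 0,"ry": 0,"rz": 0,"x": 0,"y": 0,"z": 1.1,"gripper": -1},
  {"rx": 0,"ry": 0,"rz": 0,"x": 0,"y": 0,"z": 1.2,"gripper": -1},
])

```text
clock: 5.87
position: [0.5275, 0.0741, 0.0213]
tool_rot: [-1.571, 0.0, -0.731]
force: [-2.3, -2.8, 2.8]
grip_width: 0.0003
```

```bash
python3 meas.py b
```

```text
t 5.8667 pos [0.5275 0.0741 0.0213] plate [-0.0434  0.0026  0.0213] rot [-1.571  0.    -0.731] F [-2.3 -2.8  2.8] grip 0.0003
shift cm [ 0.03 -0.27 -5.16]
turn [ 0.0001 -0.0015 -0.0001]
scene n 1302 z 0.0384 ((13.986431121826172, 3.182832717895508), (111.1867446899414, 44.20729446411133), 0.6677876710891724) tilt [-0.004 -0.002]
[[-41.900001525878906, 24.600000381469727], [-41.29999923706055, -19.600000381469727], [69.80000305175781, -18.299999237060547], [69.30000305175781, 25.899999618530273]]
top n 12 z 0.038 ((54.77228927612305, 11.330211639404297), (0.9278951287269592, 21.87692642211914), 75.87613677978516) tilt [0.351 1.133]
[[44.099998474121094, 13.5], [65.30000305175781, 8.199999809265137], [65.5, 9.100000381469727], [44.29999923706055, 14.399999618530273]]
```

View pics/scene_b.png

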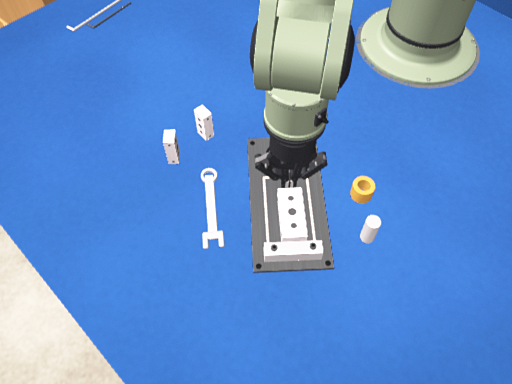

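>>> arm_command([
  {"rx": 0,"ry": 0,"rz": 0,"x": 0,"y": 0,"z": 0.2,"gripper": -1},
  {"rx": 0,"ry": 0,"rz": 0,"x": 0,"y": 0,"z": 0.4,"gripper": -1},
  {"rx": 0,"ry": 0,"rz": 0,"x": 0,"y": 0,"z": 0.5,"gripper": -1},
  {"rx": 0,"ry": 0,"rz": 0,"x": 0,"y": 0,"z": 0.5,"gripper": -1},
])

```text
clock: 6.3
position: [0.531, 0.078, 0.0213]
tool_rot: [-1.57, 0.0, -0.731]
force: [-0.3, -1.3, 0.1]
grip_width: 0.0003
```

>>> arm_command([
  {"rx": 0,"ry": 0,"rz": 0,"x": 0,"y": 0,"z": 0.1,"gripper": -1},
  {"rx": 0,"ry": 0,"rz": 0,"x": 0,"y": 0,"z": 0.1,"gripper": -1},
])

```text
clock: 6.47
position: [0.5315, 0.0785, 0.0213]
tool_rot: [-1.571, 0.0, -0.731]
force: [-1.5, -1.1, 1.0]
grip_width: 0.0002
```

>>> arm_command([
  {"rx": 0,"ry": 0,"rz": 0,"x": 0,"y": 0,"z": 0.1,"gripper": -1},
  {"rx": 0,"ry": 0,"rz": 0,"x": 0,"y": 0,"z": 0.1,"gripper": -1},
])

```text
clock: 6.63
position: [0.5321, 0.0791, 0.0213]
tool_rot: [-1.571, 0.0, -0.731]
force: [-1.2, -1.5, 0.3]
grip_width: 0.0003
```

>>> arm_command([
  {"rx": 0,"ry": 0,"rz": 0,"x": 0,"y": 0,"z": 0.1,"gripper": -1},
  {"rx": 0,"ry": 0,"rz": 0,"x": 0,"y": 0,"z": 0.1,"gripper": -1},
])

```text
clock: 6.8
position: [0.5321, 0.0792, 0.0212]
tool_rot: [-1.573, 0.0, -0.731]
force: [-5.8, -5.5, 5.2]
grip_width: 0.0001
```

>>> arm_command([
  {"rx": 0,"ry": 0,"rz": 0,"x": 0,"y": 0,"z": 0.1,"gripper": -1},
  {"rx": 0,"ry": 0,"rz": 0,"x": 0,"y": 0,"z": 0.1,"gripper": -1},
])

```text
clock: 6.97
position: [0.5321, 0.0792, 0.0211]
tool_rot: [-1.574, 0.001, -0.732]
force: [-8.8, -8.2, 8.6]
grip_width: 0.0
```

```bash
python3 meas.py c; python3 -c "
import cv2
p=cv2.imread('pics/scene_c.png'); cv2.imwrite('pics/sc.png',cv2.resize(p[170:280,230:350],None,fx=5,fy=5,interpolation=cv2.INTER_CUBIC))"
```

```text
t 6.9667 pos [0.5321 0.0792 0.0211] plate [-0.0365  0.0026  0.0211] rot [-1.574e+00  1.000e-03 -7.320e-01] F [-8.8 -8.2  8.6] grip 0.0
shift cm [ 0.03 -0.27 -5.85]
turn [ 0.0035 -0.0023 -0.0006]
scene n 1272 z 0.0385 ((16.06473159790039, 2.809934616088867), (114.75895690917969, 44.09911346435547), 0.21909384429454803) tilt [-0.003  0.004]
[[-41.400001525878906, 24.600000381469727], [-41.20000076293945, -19.5], [73.5, -19.0], [73.4000015258789, 25.100000381469727]]
top n 9 z 0.0377 ((65.63247680664062, 11.662628173828125), (1.364472508430481, 15.1085205078125), 79.04515075683594) tilt [0.444 2.023]
[[58.099998474121094, 12.399999618530273], [72.9000015258789, 9.600000381469727], [73.19999694824219, 10.899999618530273], [58.29999923706055, 13.800000190734863]]
```

View pics/sc.png

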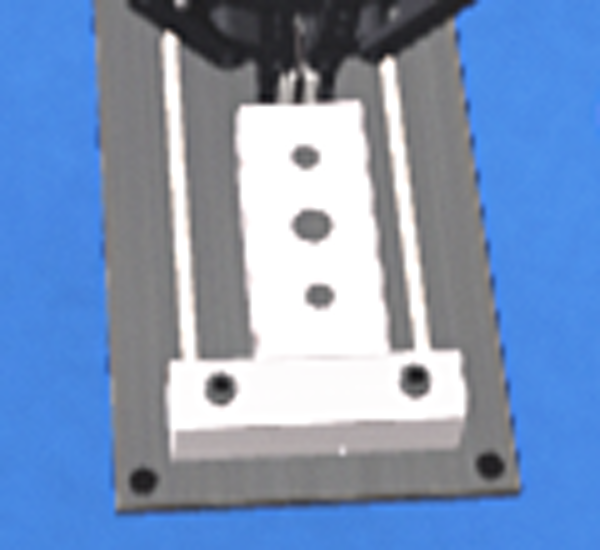

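The TCP has stalled at plate x = -36.5 mm and the push force has risen to about 12 N. In the crop the block meets the bar squarely along row 355. I'll back off and lift clear.

>>> arm_command([
  {"rx": 0,"ry": 0,"rz": 0,"x": 0,"y": 0,"z": -1,"gripper": -1},
  {"rx": 0,"ry": 0,"rz": 0,"x": 0,"y": 0,"z": -3,"gripper": -1},
  {"rx": 0,"ry": 0,"rz": 0,"x": 0,"y": 0,"z": -6,"gripper": -1},
  {"rx": 0,"ry": 0,"rz": 0,"x": 0,"y": -3,"z": -8,"gripper": -1},
  {"rx": 0,"ry": 0,"rz": 0,"x": 0,"y": -6,"z": -9,"gripper": -1},
])

```text
clock: 7.48
position: [0.4705, 0.0117, 0.0808]
tool_rot: [-1.574, 0.002, -0.732]
force: [1.7, -0.2, 0.7]
grip_width: -0.0001
```

>>> arm_command([
  {"rx": 0,"ry": 0,"rz": 0,"x": 0,"y": -3,"z": -0.5,"gripper": -1},
  {"rx": 0,"ry": 0,"rz": 0,"x": 0,"y": -6,"z": -1,"gripper": -1},
  {"rx": 0,"ry": 0,"rz": 0,"x": 0,"y": -8,"z": -1,"gripper": -1},
  {"rx": 0,"ry": 0,"rz": 0,"x": 0,"y": -8,"z": -1,"gripper": -1},
  {"rx": 0,"ry": 0,"rz": 0,"x": 0,"y": -8,"z": -1,"gripper": -1},
])

```text
clock: 7.9
position: [0.4673, 0.006, 0.1623]
tool_rot: [-1.569, -0.002, -0.732]
force: [0.6, 0.2, -0.7]
grip_width: -0.0003
```

```bash
python3 meas.py d; python3 -c "
import cv2
p=cv2.imread('pics/scene_d.png'); cv2.imwrite('pics/sd.png',cv2.resize(p[120:280,150:400],None,fx=3,fy=3,interpolation=cv2.INTER_CUBIC))"
```

```text
t 7.9 pos [0.4673 0.006  0.1623] plate [-0.1343  0.0021  0.1623] rot [-1.569 -0.002 -0.732] F [ 0.6  0.2 -0.7] grip -0.0003
shift cm [-0.07 13.84  3.9 ]
turn [-0.0021 -0.002   0.0023]
scene n 1217 z 0.0384 ((24.046876907348633, 2.8875179290771484), (98.50162506103516, 44.22643280029297), 0.2405213564634323) tilt [ 0.001 -0.003]
[[-25.299999237060547, 24.799999237060547], [-25.100000381469727, -19.399999618530273], [73.4000015258789, -19.0], [73.19999694824219, 25.200000762939453]]
top n 1547 z 0.0379 ((23.955175399780273, 3.756542205810547), (98.72529602050781, 44.06993865966797), 0.142898291349411) tilt [0.003 0.001]
[[-25.5, 25.700000762939453], [-25.399999618530273, -18.399999618530273], [73.4000015258789, -18.200000762939453], [73.30000305175781, 25.899999618530273]]
```

View pics/sd.png

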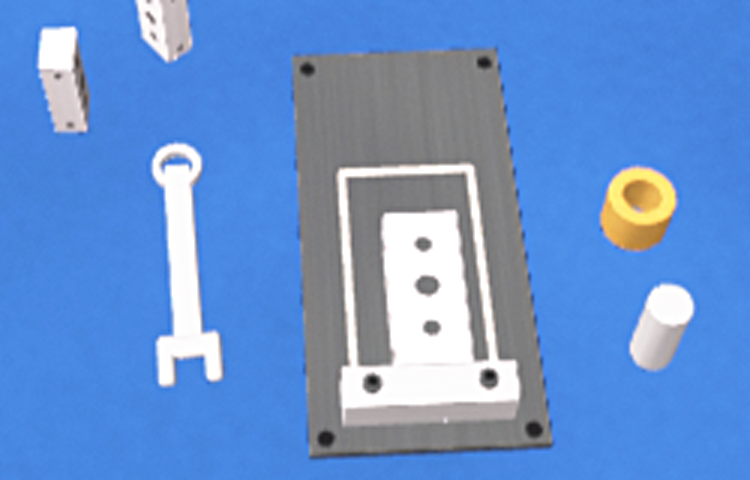

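The block is flush with the bar: its foot is at plate x = -25.3 mm, and the measured far end is cut at 73.5 mm by my filter. Yaw is about 0.2°, y about 3 mm, and nothing else has moved.

```bash
python3 -c "
from workcell import bot
print(bot.job_done())"
```

```text
the job is handed in; nothing more can be done
None
```

The block is tipped over, lying flat inside the outline and pushed flush against the stop bar. I handed the job in at about 8 s with the arm clear; no verdict is reported.

- **Tipping:** I pushed slowly near the block's top with the closed fingers. It fell towards the bar and came to rest flat, with its top end about 23 mm short of the bar and turned about 1.5°.
- **Pushing home:** I pushed the near end along the plate until the arm stopped advancing and the force rose to about 12 N. Then I backed off and lifted clear.
- **Last checks, two cameras:**
  - The block lay flat, square to the bar within about 0.25°, and 3 to 4 mm off the centre line.
  - Its foot was at plate x ≈ -25.3 mm, which puts the top end at about +74.7 mm against the bar's face at +75 mm.
  - My measurement cut off at 73.5 mm, so I inferred the far end from the foot and the 100 mm length.
- **Other things:** The bar offcut, the bushing and the spanner look unmoved in the last picture. I did not measure them again.
- **Disagreements:** The cameras differed by about 1 mm in y. While the gripper hid the block, the top camera gave no usable reading, so I went by the scene camera and the force.

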